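Clamp a heat sink with a ball-knob rack clamp

ROBOT

A 7-joint arm with a two-finger parallel gripper is mounted at the origin on a cart in front of the work surface, level with it; the furniture and walls round the work are solid. World frame = base frame: x ahead of the robot, y to its left, z up, the work surface at z = 0. Lengths are in m, angles in rad, forces in N, time in s.
With the tool pointing down it reaches from about 0.35 to 0.9 m from the base axis. Payload 8.1 kg.
Tool frame: the origin (TCP) lies at the very end of the fingers, on their centre line; the grasp point (between the pads) lies behind it (manip.grasp_offset is the z of the grasp point in the tool frame, in m); z points along the fingers, y is the direction in which the jaws open and shut (so a half turn about z gives the same grasp; the last joint's range is limited). The gripper opens to 92 mm and grips with 3 to 60 N. Pads are 19 mm wide; open, the fingers measure 130 mm over their backs; the gripper's body (75 mm by 190 mm) begins 47 mm behind the grasp point.
Start: joints at [-1.365, 0.434, 0.025, 1.573, -0.012, 1.134, -0.075], TCP at [0.19, 0.595, 0.227] pointing down, gripper open.
Joint ranges: [-2.62, 2.62], [-0.44, 2.09], [-1.27, 1.32], [0.08, 2.57], [-1.32, 4.46], [0.12, 2], [-2.74, 2.74]. Speed limits (rad/s): [2.22, 2.22, 3.01, 3.01, 3.14, 3.14, 3.14].

INTERFACE

Orientations are given as a 3x3 rotation matrix whose columns are the frame's x, y, z axes.
In Python, from cell import manip, vision, models gives the robot as it stands.
- The arm moves only by the shell command python3 -m inch 'ROWS' [FORCE]. ROWS is JSON, one flat list of numbers, 5 for each row, row after row: the shift along the tool's x, y, z in m, then the turn about the tool's z in degrees, then the opening, from 0 (shut) to 1 (fully open). In form: [tx, ty, tz, twist, jaw, tx, ty, tz, twist, jaw, ...]. A call has exactly 10 rows; each row shifts and turns the commanded pose from where the row before left it, along the tool's axes as they then stand; what a row does not reach is not made up. A row lasts 1/10 s, in which the tool goes at most 50 mm and 8.59 degrees, less where a joint would pass 70% of its speed; a pose out of reach is approached as far as the arm can. A call with a gripper value outside its range is refused whole. The fingers move at their own pace and stop on an object; FORCE is the grip in N (left out, the last holds). Time passes only in rows, so rows that do not move let the fingers close, or fill a call up. It gives the time, the measured TCP pose, the force and the opening at its end, in the units of the state.
- manip.get_state(): the state, without advancing time (a new reading comes with each control period).
- vision.snapshot(name): name is "side" or "top" or "wrist"; returns (picture, depth): 400x640x3 uint8, red, green, blue; 400x640 float32, m along the optical axis (not along the pixel's ray), 0 where there is no reading.
- vision.camera_info(name): a dict with "fx", "fy", "cx", "cy" (pixels), "R" (3x3) and "t" (3): a world point X has camera coordinates R X + t; the wrist camera has in their place "mount" (4x4, takes a point from camera to tool coordinates, whose origin is the TCP and whose axes are the flange's). Camera axes: x right, y down, z forward; pixel columns grow to the right and rows downward; lengths in m; the calibration is good to about 2 mm. A picture is of the moment at which its call begins: read the wrist's pose just before it. camera_info takes no time and is no camera call.
- manip.finish_job(): hands the job in, once; it reports no verdict.
Trained networks look in the newest picture that a camera, given by its name, has taken for a name from the list of things; names that differ only in an ending like _2 or _b are one class to them, and where a whole thing is asked for, a point or a joint stands for the part that bears it (a point fixed in the world has none). Each returns a list of dicts, best first, with "conf" (0 to 1); they miss things now and then, are a little off and sometimes report something else, mostly with a low value. They report only what shows in the picture. A call takes as long as a camera call.
- models.recognise(camera, name): "extent" ([centre column, centre row, width, height] in pixels, round what is visible of it).
The state is a dict: "time_s": time; "q": joint angles; "qd": joint speeds; "joint_torque": joint torques, N m; "tcp_pos": TCP position; "ee_rot": TCP orientation; "ft_force": force on the tool from outside, world axes, zero at the start; "wrist_torque": the same for the moment, N m; "opening": opening from 0.0 (shut) to 1.0 (fully open).
Only numpy, scipy, OpenCV 4.12 (cv2) and the standard library are available. Lean on these libraries where they do the work, as an engineer would, in place of code of your own. Each camera call takes 0.05 s, during which the arm holds its last target. There are 200 camera calls.

TASK

Lay the small finned heat sink flat and centred on the bed of the clamp, between the orange jaw pad and the steel stop plate, and let go of it. Then turn the black ball knob clockwise (seen from above), gripping it across its widest part, until the jaw has pushed heat sink and stop plate back solid and holds them with a light clamping force of about 14 newtons (8 to 20, never above 25), and leave it clamped. Move the jaw by the knob only and leave the bottle, the dish of screws and the screwdriver where they are.

Things in the scene. Friction and masses are not known exactly. Their poses are not given: they have to be found in the camera images.
- clamp: the clamp, screwed to the bench: aluminium base plate 200 x 80 x 12 mm, with a steel bed 30 mm wide (local y) whose flat top is 24 mm above the bench, and a grey pinion housing 52 mm high under the ball knob. Origin on the bench under the nest; local x is the direction in which the jaw closes, toward the stop; z up.
- bed_top (a point): point on the top of the bed in the middle of the nest (local x = y = 0 of the clamp), 24 mm above the bench. The bed top runs from local x = -76 to +20 mm. Axes as the clamp's.
- ball_center (a point): centre of the smooth, slippery black plastic ball knob, diameter 44 mm, 90 mm above the bench, at local x = -100 mm of the clamp. Below it a steel collar 18 mm wide (66 to 70 mm above the bench) and a spindle 12 mm thick. Friction of fingers on the ball is 0.4 or a little less: grip with 40 N or more, pads reaching past the widest part, or it slips. Axes as the clamp's; they do not turn.
- spindle_foot (a point): foot of the knob's vertical spindle, 52 mm above the bench. Clockwise closes the jaw, 10 mm per rad; 1.4 to 2.1 rad in all, so regrasp. Each newton of clamping adds 0.01 N m to 0.14 N m of friction, which holds up to 14 N when let go (more springs back to 14 N). At a pause the friction may be felt either way (the hand springs back), so compare readings taken in the same way.
- jaw: black jaw carriage with steel rack, 40 mm wide, top 42 mm above the bench, which slides along local x of the clamp as the knob turns and carries the orange pad on springs. Its origin is the clamp's origin shifted along local x by the jaw's travel from fully open (0 to 2.5 mm at the start); axes as the clamp's.
- pad_face (a point): centre of the front face of the orange jaw pad (34 mm wide, from 24.5 to 42 mm above the bench) while nothing presses on it; this point moves with the jaw carriage. The pad yields behind it on springs of 9 N per mm, without preload, at most 7.5 mm.
- stop: floating steel stop plate, 6 mm thick, 34 mm wide, top 42 mm above the bench, on two pins in front of a dark fixed block. Pushed by the heat sink, it slides back (local +x) with about 1.5 N of friction until it bears hard on the block, after 0 to 8 mm; how far differs each time and must be felt. Origin 6 mm behind its face, 12 mm above the bench; axes as the clamp's.
- stop_face (a point): centre of the stop plate's face that looks to the jaw, 33 mm above the bench. The gap between it and the pad is 38 to 51 mm at the start, for the 32 mm of the heat sink. It moves with the plate.
- sink_center (a point): centre of the loose aluminium heat sink, 32 mm (its x) by 50 mm (its y, along the fins) by 18 mm high, 60 g, lying on the bench fins up. Its 32 mm go between pad and stop, so it must be gripped by its two ends, across the 50 mm. It may lie either way round. z up.
- bottle: brown dropper bottle, 33 mm wide, 102 mm high, behind the clamp; leave it. Origin at the centre of its underside.
- dish: pale dish of small screws, 54 mm wide, 18 mm high, in front of the clamp; leave it. Origin at the centre of its underside.
- driver: blue precision screwdriver, 158 mm long (its y), 17 mm thick, lying in front of the clamp; leave it. Origin at its middle on the bench.

How it is judged:
On the way, in this order (a step that is already met when the one before it is completed fails the run):
1. the heat sink lies flat on the bed between pad and stop, square to them within about 15 degrees, let go, and not yet clamped (z of sink_center in the frame of clamp between 0.03 and 0.036 m and y of sink_center in the frame of clamp between -0.01 and 0.01 m and x of sink_center in the frame of clamp between -0.025 and 0.02 m and angle between the x axis of sink_center and the x axis of clamp, either way round below 0.26 rad and contact force between the fingers and sink below 0.1 N and contact force between jaw and sink below 3 N), for 0.2 s.
2. the jaw presses the heat sink against the stop with more than 8 N (contact force between jaw and sink above 8 N and contact force between stop and sink above 6 N), for 0.2 s.
At the end, for the whole second after the job is handed in: the heat sink lies flat (within 3 mm in height and 4 degrees) on the bed, its centre within 10 mm of the clamp's middle line, square to the jaws within 4 degrees, at rest, and is held against the stop by the jaw with 8 to 20 N (all of step 2 and contact force between jaw and sink below 20 N and z of sink_center in the frame of clamp between 0.03 and 0.036 m and y of sink_center in the frame of clamp between -0.01 and 0.01 m and angle between the x axis of sink_center and the x axis of clamp, either way round below 0.07 rad and angle between sink_center's own z axis and vertical below 0.07 rad and linear speed of sink below 0.01 m/s); the robot touches nothing.
It fails at once if the jaw squeezes the heat sink with more than 25 N (contact force between jaw and sink above 25 N).
It fails at once if the robot pushes the jaw itself, with more than 8 N, in place of turning the knob (contact force between any of the arm, the fingers and jaw above 8 N).
It fails at once if the bottle is moved by more than 20 mm (distance of bottle from where it was at the start of the episode above 0.02 m).
It fails at once if the dish is moved by more than 20 mm (distance of dish from where it was at the start of the episode above 0.02 m).
It fails at once if the screwdriver is moved by more than 20 mm (distance of driver from where it was at the start of the episode above 0.02 m).
It also fails if it takes over 64 s, if anything falls off the work surface, if the arm or the gripper's body presses on something with over 40 N, if the wrist force passes 120 N, or if a joint passes its speed limit or range.

## Working session

There is one attempt and no reset: what is moved stays moved. The work goes in short steps, Python scripts to look and compute and a shell command to move; the robot and the scene stay as the last step left them, time stands still between calls to the robot, and variables do not carry over. Pictures are saved under pics/ and viewed, about 8 in all and at most 12, crops included, and the job is handed in when it is done.

```bash
ls; mkdir -p pics; cat > h.py <<'E'
import numpy as np, cv2
from cell import manip, vision, models
def snap(n):
    s=manip.get_state(); im,d=vision.snapshot(n); c=vision.camera_info(n)
    if n=="wrist":
        M=np.array(c["mount"]); T=np.eye(4); T[:3,:3]=s["ee_rot"]; T[:3,3]=s["tcp_pos"]; W=T@M
    else:
        W=np.eye(4); R=np.array(c["R"]); W[:3,:3]=R.T; W[:3,3]=-R.T@np.array(c["t"])
    return im,d,c,W
def cloud(d,c,W):
    v,u=np.mgrid[:d.shape[0],:d.shape[1]]
    P=np.stack([(u-c["cx"])/c["fx"]*d,(v-c["cy"])/c["fy"]*d,d],-1)
    P=P@W[:3,:3].T+W[:3,3]; P[d<=0]=np.nan
    return P
def save(n,im): cv2.imwrite("pics/"+n+".png",im[...,::-1])
E
python3 - <<'E'
from h import *
s=manip.get_state(); print(s["time_s"],s["tcp_pos"],np.round(s["ee_rot"],3),s["opening"],s["ft_force"],manip.grasp_offset)
for n in ("top","side"):
    im,d,c,W=snap(n); save(n+"0",im); np.savez(n+"0.npz",im=im,d=d,W=W)
    P=cloud(d,c,W); print(n,c["fx"],W[:3,3],W[:3,2])
    for k in ("clamp","ball_center","jaw","stop","sink_center","bottle","dish","driver"):
        r=models.recognise(n,k)
        for q in r[:1]:
            e=q["extent"]; print(k,round(q["conf"],2),np.round(e),np.round(P[int(e[1]),int(e[0])],3))
E
```

```text
pics
0.0 [0.18986825 0.59493259 0.22595915] [[-0.953  0.304 -0.   ]
 [ 0.304  0.953 -0.002]
 [-0.    -0.002 -1.   ]] 1.0000362324319951 [-0.98385614  0.11195275  0.12346962] -0.0188
top 492.34950126508375 [ 0.28228567 -0.02793482  1.37267918] [ 0.18831133  0.00417997 -0.98210049]
clamp 0.74 [410. 193.  72.  32.] [ 0.542 -0.274  0.04 ]
ball_center 0.73 [411. 194.  71.  32.] [ 0.542 -0.28   0.038]
jaw 0.49 [397. 192.  41.  14.] [ 0.536 -0.229  0.103]
stop 0.57 [434. 191.   5.  12.] [ 0.546 -0.343  0.041]
sink_center 0.64 [205. 222.  23.  14.] [0.481 0.299 0.004]
bottle 0.62 [413. 194.  68.  33.] [ 0.539 -0.282  0.04 ]
dish 0.69 [438. 256.  20.  14.] [ 0.37  -0.35   0.007]
driver 0.66 [363. 268.  50.   5.] [ 0.342 -0.141  0.017]
side 424.4186946757661 [ 0.12502752 -0.9171901   0.88696889] [ 0.30538484  0.71017186 -0.63434693]
clamp 0.65 [372. 266.  55.  85.] [ 0.542 -0.291  0.04 ]
ball_center 0.58 [375. 266.  62.  78.] [ 0.546 -0.295  0.038]
jaw 0.71 [374. 263.  19.  16.] [ 0.55  -0.282  0.038]
stop 0.63 [381. 281.  14.  10.] [ 0.535 -0.345  0.039]
sink_center 0.6 [276. 163.  11.   9.] [0.478 0.286 0.017]
bottle 0.68 [430. 261.  16.  25.] [ 0.673 -0.357  0.061]
dish 0.79 [320. 312.  23.  21.] [ 0.368 -0.341  0.006]
driver 0.47 [281. 254.  11.  18.] [ 0.347 -0.128  0.014]
```

```bash
python3 - <<'E'
from h import *
a=np.load("top0.npz")["im"];b=np.load("side0.npz")["im"]
z=lambda im,x,y,w,h,k:cv2.resize(im[y:y+h,x:x+w],None,fx=k,fy=k,interpolation=cv2.INTER_CUBIC)
A=z(a,330,160,130,120,3);B=z(a,160,180,130,120,3);C=z(b,300,210,150,120,2.6);D=z(b,230,130,150,120,2.6)
save("m0",np.vstack([np.hstack([A,B]),np.hstack([C,D])])[:600])
E
```

```text
(no output)
```

View pics/m0.png

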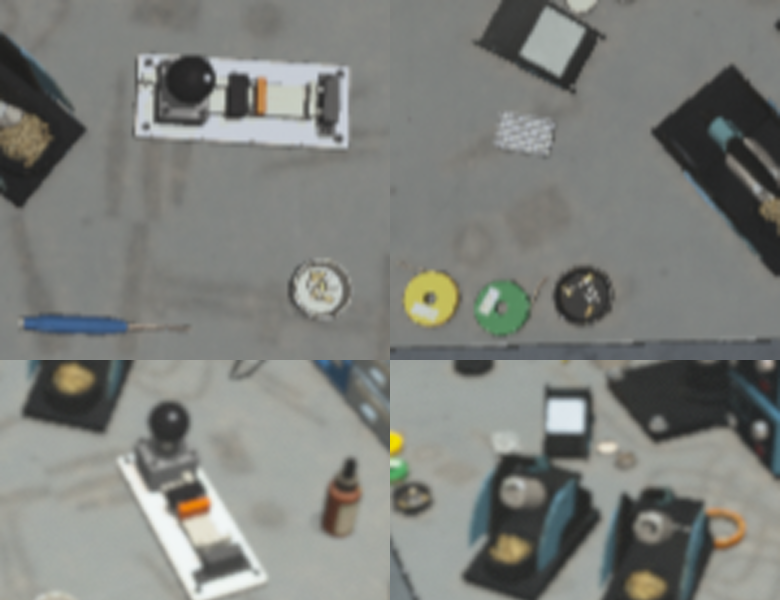

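```bash
python3 - <<'E'
from h import *
H=np.zeros((12,20))
for n in("top","side"):
    z=np.load(n+"0.npz"); c=vision.camera_info(n); P=cloud(z["d"],c,z["W"]).reshape(-1,3); P=P[np.isfinite(P[:,0])]
    i=((P[:,0]-.2)/.06).astype(int); j=((P[:,1]+.5)/.06).astype(int)
    ok=(P[:,0]>.2)&(P[:,1]>-.5)&(i<12)&(j<20)&(P[:,2]<.6)
    np.maximum.at(H,(i[ok],j[ok]),P[ok,2])
print("cols y from -.5 step .06, rows x from .2");print((H*1000).astype(int))
print(np.round(vision.camera_info("wrist")["mount"],3),vision.camera_info("wrist")["fx"])
E
```

```text
cols y from -.5 step .06, rows x from .2
[[  0   0   0   0   0   0   0   0   0   0   0   0   0   0   0   0 335 533
  521 335]
 [  7   7   7   7   7   7   6   8   7   7   7  22  26  19  16  12   8   7
    6   8]
 [  7   7  23  21  14  18  23  17  50  99   6  20  22  17  19  14   7   7
    8  11]
 [  9   8  22   8   8   5   8   7 100 183 126   8   7   8   8   8   7   7
  412 411]
 [ 22   7  10   6   7   7  49 112 112 147 131  65  20  22   8   9  22 126
  393 390]
 [ 26  13  48  46 114  48 180 183 137  92  88   7  78  89   7   8  23 329
  392 388]
 [ 26  14  40  45 111  38 109 136 134  61   9  21  90  87  13   8   6 274
  384 378]
 [376   6 102   8 328 325 369 373 376 376 375  16  31  25  34  46 303 342
  335 298]
 [424 376 376 377 378 375 376 378 375 373 368 146 307 324 302 304 304 313
  414 409]
 [523 523 524 523 523 523 524 523 523 523 524 525 522 524 526 523 524 524
  502 446]
 [527 524 525 525 525 524 525 524 525 525 524 525 525 525 525 524 525 525
    7   6]
 [435 436 590 591 591 593 594 530 530 531 531 520 521 513 495 483 469 435
  434 429]]
[[ 0.    -0.959 -0.284  0.078]
 [ 1.     0.    -0.    -0.   ]
 [ 0.    -0.284  0.959 -0.158]
 [ 0.     0.     0.     1.   ]] 325.22800233579017
```

```bash
python3 -m inch '[-0.026,-0.04,0,0,1,-0.026,-0.04,0,0,1,-0.026,-0.04,0,0,1,-0.026,-0.04,0,0,1,-0.026,-0.04,0,0,1,-0.047,0,0,0,1,-0.047,0,0,0,1,-0.047,0,0,0,1,-0.047,0,0,0,1,-0.047,0,0,0,1]'
cat > sink.py <<'E'
from h import *
import sys
def run(name):
    s=manip.get_state(); print(s["time_s"],np.round(s["tcp_pos"],4),np.round(s["ee_rot"][0],3))
    im,d,c,W=snap("wrist"); save(name,im)
    P=cloud(d,c,W)
    for q in models.recognise("wrist","sink_center")[:2]:
        e=q["extent"]; print(round(q["conf"],2),np.round(e,1),np.round(P[int(e[1]),int(e[0])],4))
    e=models.recognise("wrist","sink_center")[0]["extent"]
    x0,y0=int(e[0]-e[2]),int(e[1]-e[3]); sub=P[max(y0,0):int(e[1]+e[3]),max(x0,0):int(e[0]+e[2])].reshape(-1,3)
    sub=sub[np.isfinite(sub[:,0])]; fl=np.median(sub[sub[:,2]<.008][:,2]); print("floor",fl,"n",len(sub))
    T=sub[(sub[:,2]>fl+.004)&(sub[:,2]<fl+.026)]; print("top z",np.percentile(T[:,2],[50,90,98]))
    # Main component by opencv
    g=((T[:,:2]-T[:,:2].mean(0))/.0005+200).astype(int); m=np.zeros((400,400),np.uint8); g=g[(g>=0).all(1)&(g<400).all(1)]; m[g[:,1],g[:,0]]=255
    m=cv2.morphologyEx(m,cv2.MORPH_CLOSE,np.ones((9,9))); m=cv2.morphologyEx(m,cv2.MORPH_OPEN,np.ones((7,7)))
    ct=max(cv2.findContours(m,0,2)[0],key=cv2.contourArea); (cx,cy),(w,h),a=cv2.minAreaRect(ct)
    ctr=T[:,:2].mean(0)+(np.array([cx,cy])-200)*.0005
    if w<h: a+=90
    a=(a+90)%180-90
    print("centre",np.round(ctr,4),"size",round(w*.5,1),round(h*.5,1),"long axis deg in world",a)
    R=np.array(s["ee_rot"]); dl=R.T@np.r_[ctr-s["tcp_pos"][:2],0]; ty=np.degrees(np.arctan2(R[1,1],R[0,1])); print("tool shift",np.round(dl,4),"tool y ang",ty)
run(sys.argv[1])
E
python3 sink.py w1
```

```text
time_s: 1.9
tcp_pos: [0.4786, 0.2932, 0.227]
ee_rot: [[-0.953, 0.304, 0.0], [0.304, 0.953, 0.001], [-0.0, 0.001, -1.0]]
ft_force: [-0.2, 0.6, -0.3]
opening: 0.999
1.9 [0.4786 0.2932 0.227 ] [-0.953  0.304  0.   ]
0.94 [319.8 169.9  41.8  31.9] [0.4727 0.2987 0.019 ]
floor 0.0005139404153156057 n 5206
top z [0.0148669  0.01890032 0.01957897]
centre [0.4746 0.2972] size 50.1 32.7 long axis deg in world 78.95905303955078
tool shift [0.005  0.0026 0.    ] tool y ang 72.31813151693076
```

View pics/w1.png

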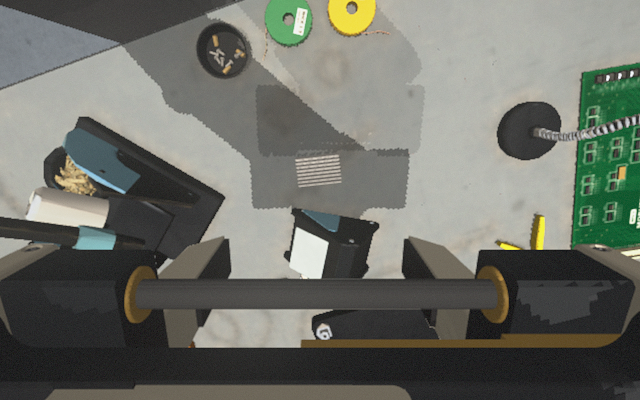

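```bash
python3 - <<'E'
from h import *
im,d,c,W=snap("wrist"); P=cloud(d,c,W)[:240].reshape(-1,3); P=P[np.isfinite(P[:,0])]
a=np.radians(79); y=np.array([np.cos(a),np.sin(a)]); x=np.array([-y[1],y[0]]); q=P[:,:2]-[.4746,.2972]
lx,ly=q@x,q@y
for h in(.03,.05,.065,.08):
    for x0 in np.arange(-.09,.061,.015):
        m=(P[:,2]>h)&(P[:,2]<.2)&(lx>x0)&(lx<x0+.015)&(abs(ly)<.12)
        if m.sum()>3: print(h,round(x0,3),m.sum(),np.round([ly[m].min(),ly[m].max(),P[m,2].max()],3))
z=np.load("top0.npz"); T=cloud(z["d"],vision.camera_info("top"),z["W"]).reshape(-1,3); q=T[:,:2]-[.4746,.2972]; lx,ly=q@x,q@y
m=(T[:,2]>.05)&(T[:,2]<.2)&(abs(ly)<.11)&(abs(lx)<.1); print(np.round(np.c_[lx,ly,T[:,2]][m][::4],3))
E
```

```text
0.03 -0.09 7 [0.047 0.058 0.043]
0.03 -0.075 828 [-0.035  0.058  0.083]
0.03 -0.06 575 [-0.032  0.015  0.084]
0.05 -0.075 536 [-0.035  0.049  0.083]
0.05 -0.06 302 [-0.031  0.014  0.084]
0.065 -0.075 203 [-0.013  0.043  0.083]
0.065 -0.06 85 [-0.003  0.013  0.084]
0.08 -0.075 17 [0.009 0.028 0.083]
0.08 -0.06 7 [0.008 0.012 0.084]
[[-0.1    0.017  0.083]
 [-0.098  0.015  0.079]
 [-0.1    0.001  0.083]
 [-0.095  0.016  0.082]
 [-0.096  0.006  0.082]
 [-0.099 -0.003  0.076]
 [-0.092  0.02   0.078]
 [-0.094  0.01   0.076]
 [-0.097  0.001  0.07 ]
 [-0.099 -0.014  0.074]
 [-0.088  0.021  0.081]
 [-0.09   0.009  0.086]
 [-0.093  0.001  0.077]
 [-0.095 -0.009  0.075]
 [-0.098 -0.018  0.067]
 [-0.088  0.035  0.06 ]
 [-0.087  0.019  0.078]
 [-0.089  0.008  0.078]
 [-0.091 -0.002  0.075]
 [-0.094 -0.013  0.068]
 [-0.097 -0.023  0.062]
 [-0.099 -0.033  0.062]
 [-0.084  0.021  0.078]
 [-0.085  0.009  0.081]
 [-0.088  0.001  0.073]
 [-0.09  -0.013  0.075]
 [-0.093 -0.022  0.067]
 [-0.096 -0.03   0.058]
 [-0.099 -0.039  0.051]
 [-0.08   0.018  0.084]
 [-0.082  0.008  0.082]
 [-0.086  0.001  0.07 ]
[... 1077 characters left out ...]
71]
 [-0.075 -0.021  0.06 ]
 [-0.076 -0.032  0.061]
 [-0.08  -0.041  0.051]
 [-0.063  0.01   0.081]
 [-0.066  0.002  0.072]
 [-0.067 -0.009  0.072]
 [-0.071 -0.017  0.063]
 [-0.073 -0.027  0.057]
 [-0.076 -0.039  0.053]
 [-0.062  0.006  0.075]
 [-0.064 -0.004  0.071]
 [-0.067 -0.013  0.066]
 [-0.07  -0.022  0.058]
 [-0.072 -0.032  0.055]
 [-0.06   0.001  0.072]
 [-0.063 -0.012  0.069]
 [-0.066 -0.021  0.062]
 [-0.069 -0.03   0.054]
 [-0.059  0.007  0.057]
 [-0.061 -0.004  0.058]
 [-0.062 -0.016  0.063]
 [-0.066 -0.024  0.051]
 [-0.068 -0.035  0.051]
 [-0.058 -0.006  0.061]
 [-0.061 -0.021  0.058]
 [-0.055 -0.002  0.057]
 [-0.058 -0.022  0.058]
 [-0.054 -0.01   0.054]
 [-0.055 -0.029  0.052]]
```

```bash
python3 -m inch '[0.005,0.0026,0.02,-6.6,1,0,0,0.02,0,1,0,0,0.02,0,1,0,0,0.02,0,1,0,0,0.02,0,1,0,0,0.02,0,1,0,0,0,0,1,0,0,0,0,1,0,0,0,0,1,0,0,0,0,1]' 15
python3 sink.py w2
```

```text
time_s: 3.1
tcp_pos: [0.4733, 0.2986, 0.1079]
ee_rot: [[-0.981, 0.192, 0.001], [0.192, 0.981, 0.001], [-0.001, 0.002, -1.0]]
ft_force: [0.6, 0.9, 0.0]
opening: 0.995
3.1 [0.4733 0.2986 0.1079] [-0.981  0.192  0.001]
0.57 [316.  203.5  62.8  43.8] [0.4721 0.2989 0.0138]
floor 0.0003890228847732713 n 10968
top z [0.01566873 0.01867801 0.01936849]
centre [0.4742 0.2973] size 50.3 32.3 long axis deg in world 78.8453369140625
tool shift [-0.0011 -0.0011 -0.    ] tool y ang 78.9208900021791
```

```bash
python3 -m inch '[-0.001,-0.001,0.025,0,1,0,0,0.025,0,1,0,0,0.025,0,1,0,0,0.02,0,1,0,0,0.007,0,1,0,0,0,0,0,0,0,0,0,0,0,0,0,0,0,0,0,0,0,0,0,0,0,0,0]' 15
python3 - <<'E'
from h import *
z=np.load("top0.npz"); P=cloud(z["d"],vision.camera_info("top"),z["W"]); im=z["im"].astype(int)
u0,v0,u1,v1=365,170,455,215
Q=P[v0:v1,u0:u1].reshape(-1,3); C=im[v0:v1,u0:u1].reshape(-1,3)
bad=~np.isfinite(Q[:,0])
bm=(C.min(1)>165)&(Q[:,2]<.03)&~bad; hull=Q[bm][:,:2]
r=cv2.minAreaRect((hull*1000).astype(np.float32)); print("base rect mm",r)
o=(C[:,0]-C[:,2]>70)&~bad; print("pad",Q[o].mean(0),o.sum(),np.ptp(Q[o],axis=0))
b=(Q[:,2]>.075)&(Q[:,2]<.13); print("ball",Q[b].mean(0),Q[b].max(0),b.sum())
E
```

```text
time_s: 4.25
tcp_pos: [0.474, 0.297, 0.0054]
ee_rot: [[-0.981, 0.192, 0.001], [0.192, 0.981, 0.001], [-0.001, 0.001, -1.0]]
ft_force: [0.3, 0.4, 0.2]
opening: 0.612
base rect mm ((547.9485473632812, -283.79742431640625), (197.86692810058594, 78.96463012695312), 84.80113983154297)
pad [ 0.54687782 -0.29589262  0.04095375] 29 [0.031277   0.00789629 0.0110785 ]
ball [ 0.55075856 -0.22244344  0.10338342] [ 0.57215466 -0.20219308  0.11485538] 216
```

```bash
python3 -m inch '[0,0,0,0,0,0,0,0,0,0,0,0,-0.01,0,0,0,0,-0.03,0,0,0,0,-0.04,0,0,0,0,-0.04,0,0,0,0,-0.04,0,0,0,0,-0.04,0,0,0,0,-0.04,0,0,0,0,0,0,0]' 15
python3 - <<'E'
from h import *
print(np.round(manip.get_state()["q"],3))
for n in("top","side"):
    z=np.load(n+"0.npz"); c=vision.camera_info(n); P=cloud(z["d"],c,z["W"]).reshape(-1,3); P=P[np.isfinite(P[:,0])]
    for y in np.arange(-.5,.2,.06):
        m=(P[:,1]>y)&(P[:,1]<y+.06)&(P[:,0]>.55)&(P[:,0]<.75)&(P[:,2]>.19)&(P[:,2]<.6)
        if m.sum()>3: print(n,round(y,2),np.round(np.percentile(P[m,0],[0,2,10]),3))
E
```

```text
time_s: 5.25
tcp_pos: [0.476, 0.2981, 0.2509]
ee_rot: [[-0.981, 0.193, 0.007], [0.193, 0.981, 0.006], [-0.006, 0.007, -1.0]]
ft_force: [1.5, 0.5, -0.5]
opening: 0.541
[-0.811  0.305  0.205  1.717 -0.069  1.117  0.791]
top -0.5 [0.673 0.675 0.692]
top -0.44 [0.707 0.709 0.711]
top -0.38 [0.701 0.703 0.705]
top -0.32 [0.694 0.697 0.699]
top -0.26 [0.673 0.675 0.682]
top -0.2 [0.665 0.669 0.676]
top -0.14 [0.664 0.667 0.676]
top -0.08 [0.672 0.673 0.675]
top -0.02 [0.665 0.667 0.669]
top 0.04 [0.66  0.661 0.663]
top 0.1 [0.656 0.656 0.659]
side -0.5 [0.672 0.675 0.689]
side -0.44 [0.706 0.708 0.709]
side -0.38 [0.701 0.702 0.704]
side -0.32 [0.694 0.696 0.697]
side -0.26 [0.671 0.674 0.678]
side -0.2 [0.665 0.667 0.672]
side -0.14 [0.662 0.664 0.668]
side -0.08 [0.671 0.671 0.673]
side -0.02 [0.664 0.665 0.667]
side 0.04 [0.658 0.66  0.662]
side 0.1 [0.654 0.655 0.656]
```

```bash
python3 -m inch '[-0.011,-0.0457,0,0,0,-0.011,-0.0457,0,0,0,-0.011,-0.0457,0,0,0,-0.011,-0.0457,0,0,0,-0.011,-0.0457,0,0,0,-0.011,-0.0457,0,0,0,-0.011,-0.0457,0,0,0,-0.011,-0.0457,0,0,0,-0.011,-0.0457,0,0,0,-0.011,-0.0457,0,0,0]' 15
```

```text
time_s: 6.25
tcp_pos: [0.493, -0.1746, 0.2447]
ee_rot: [[-0.981, 0.192, -0.0], [0.192, 0.981, 0.0], [0.0, 0.0, -1.0]]
ft_force: [0.3, 1.0, -0.6]
opening: 0.545
```

```bash
python3 -m inch '[-0.0187,-0.0333,0,8.4,0,-0.0233,-0.0302,0,8.4,0,-0.0275,-0.0265,0,8.4,0,-0.0311,-0.0222,0,8.4,0,0,0,0,8.4,0,0,0,0,8.4,0,0,0,0,8.4,0,0,0,0,8.4,0,0,0,0,8.4,0,0,0,0,8.4,0]' 15
python3 - <<'E'
from h import *
print(np.round(manip.get_state()["q"],2))
im,d,c,W=snap("wrist"); save("w3",im); np.savez("w3.npz",im=im,d=d,W=W)
E
```

```text
time_s: 7.25
tcp_pos: [0.541, -0.3176, 0.2444]
ee_rot: [[0.095, 0.995, -0.001], [0.995, -0.095, 0.001], [0.001, -0.001, -1.0]]
ft_force: [-0.3, 0.1, -0.2]
opening: 0.542
[-0.09  0.52  0.84  1.59 -0.41  1.22  0.73]
```

View pics/w3.png

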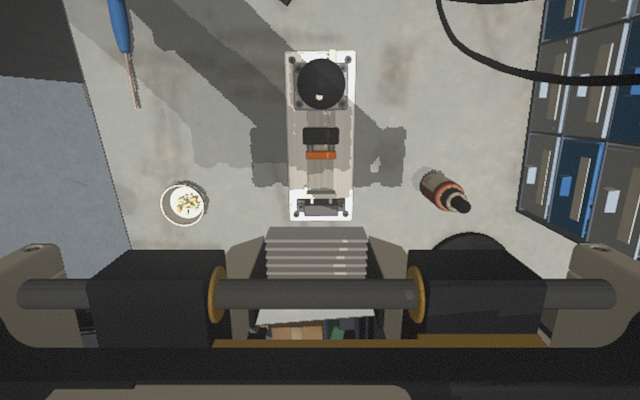

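```bash
cat > clamp.py <<'E'
from h import *
import sys
z=np.load(sys.argv[1]+".npz"); P=cloud(z["d"],vision.camera_info("wrist"),z["W"]); im=z["im"].astype(int)
u0,v0,u1,v1=270,40,370,226
Q=P[v0:v1,u0:u1].reshape(-1,3); C=im[v0:v1,u0:u1].reshape(-1,3)
ok=np.isfinite(Q[:,0]); Q=Q[ok];C=C[ok]
print("floor",np.median(Q[Q[:,2]<.006][:,2]))
b=(Q[:,2]>.008)&(Q[:,2]<.017); m=b; r=cv2.minAreaRect((Q[m][:,:2]*1000).astype(np.float32)); print("base",np.round(r[0],1),np.round(r[1],1),round(r[2],2),"z",np.median(Q[m][:,2]))
a=np.radians(r[2]); ax=np.array([np.cos(a),np.sin(a)])
if r[1][0]<r[1][1]: ax=np.array([-np.sin(a),np.cos(a)])
if ax[1]>0: ax=-ax
ay=np.array([-ax[1],ax[0]]); print("local x",ax,np.degrees(np.arctan2(ax[1],ax[0])))
# sphere fit to ball
B=Q[(Q[:,2]>.085)&(Q[:,2]<.12)]
A=np.c_[2*B,np.ones(len(B))]; s=np.linalg.lstsq(A,(B**2).sum(1),rcond=None)[0]; print("ball",np.round(s[:3],4),"r",np.sqrt(s[3]+s[:3]@s[:3]),len(B))
o=s[:2]+.1*ax; o2=None; print("origin from ball",o)
q=Q[:,:2]-np.array(r[0])/1000; lx,ly=q@ax,q@ay   # rel. to base centre
org=(s[:2]-np.array(r[0])/1000); print("ball in base frame",org@ax,org@ay)
X=lx-org@ax-.1
orange=(C[:,0]-C[:,2]>60); t=orange&(Q[:,2]>.036); print("pad top X",np.percentile(X[t],[2,50,98]),"y",np.percentile(ly[t],[2,50,98]),"z",np.median(Q[t,2]),"all orange X max",np.percentile(X[orange],[50,98]))
t=(Q[:,2]>.036)&(Q[:,2]<.05)&(X>.0); print("stop top X",np.percentile(X[t],[1,5,50,99]),"y",np.percentile(ly[t],[2,98]),"z",np.median(Q[t,2]))
t=(Q[:,2]>.02)&(Q[:,2]<.028)&(abs(X)<.03)&(abs(ly)<.014); print("bed z",np.median(Q[t,2]),"X",X[t].min(),X[t].max())
t=(Q[:,2]>.02)&(Q[:,2]<.028)&(abs(X)<.015);print("bed y",np.percentile(ly[t],[3,97]))
for k in np.arange(-.03,.045,.003):
    t=(X>k)&(X<k+.003)&(abs(ly)<.012); print(round(k,3),t.sum(),np.round(np.percentile(Q[t,2],[10,90]),3) if t.sum() else "",end="; ")
E
python3 clamp.py w3
```

```text
floor 0.0004176515999423924
base [ 548.6 -283.5] [199.5  80.2] 85.13 z 0.012375467204448432
local x [-0.08494476 -0.99638566] -94.87284851074219
ball [ 0.5535 -0.224   0.0908] r 0.02155770381222948 1946
origin from ball [ 0.54502283 -0.3236161 ]
ball in base frame -0.05969197246118107 -0.000157056554615931
pad top X [-0.03226017 -0.02905134 -0.02551041] y [-0.01668194 -0.00113839  0.01545639] z 0.04231827712252462 all orange X max [-0.02921968 -0.02552514]
stop top X [0.01558756 0.0159885  0.03173503 0.04277615] y [-0.01868822  0.01831533] z 0.04217863794692797
bed z 0.024448353132097755 X -0.020816661573764272 0.02980568632407063
bed y [-0.01408029  0.01423325]
-0.03 46 [0.041 0.044]; -0.027 61 [0.041 0.043]; -0.024 0 ; -0.021 61 [0.024 0.025]; -0.018 43 [0.023 0.025]; -0.015 62 [0.024 0.025]; -0.012 43 [0.023 0.025]; -0.009 62 [0.024 0.025]; -0.006 44 [0.023 0.025]; -0.003 59 [0.024 0.025]; -0.0 46 [0.023 0.026]; 0.003 58 [0.024 0.025]; 0.006 45 [0.024 0.025]; 0.009 54 [0.024 0.026]; 0.012 48 [0.023 0.025]; 0.015 130 [0.025 0.043]; 0.018 55 [0.041 0.043]; 0.021 5 [0.035 0.037]; 0.024 11 [0.034 0.038]; 0.027 125 [0.016 0.041]; 0.03 61 [0.041 0.043]; 0.033 44 [0.042 0.043]; 0.036 53 [0.042 0.043]; 0.039 42 [0.042 0.044]; 0.042 19 [0.042 0.043];
```

```bash
python3 - <<'E'
from h import *
z=np.load("w3.npz"); c=vision.camera_info("wrist"); d=z["d"]
P=cloud(d,c,np.array(c["mount"]))[215:345,255:385].reshape(-1,3)
m=(P[:,2]>-.03)&(P[:,2]<.01)&(abs(P[:,1])<.022)
T=P[m]
for k in np.arange(-.03,.03,.003):
    t=(T[:,0]>k)&(T[:,0]<k+.003)
    if t.sum(): print(round(k,3),t.sum(),np.round(np.percentile(T[t,2],[5,50,95]),4))
E
```

```text
-0.009 343 [-0.0116 -0.0095 -0.0075]
-0.006 565 [-0.0137 -0.0113 -0.0072]
-0.003 143 [-0.0135 -0.0116 -0.0083]
-0.0 686 [-0.0137 -0.0111 -0.0072]
0.003 679 [-0.0136 -0.0111 -0.0068]
0.006 89 [-0.0133 -0.0127 -0.0108]
0.009 643 [-0.0137 -0.0108 -0.0067]
0.012 1394 [-0.0135 -0.0068  0.0036]
0.015 1 [-0.0103 -0.0103 -0.0103]
```

```bash
python3 - <<'E'
from h import *
z=np.load("w3.npz"); P=cloud(z["d"],vision.camera_info("wrist"),z["W"])[160:225,410:480].reshape(-1,3)
for h in(.01,.03,.05,.07,.09):
    m=(P[:,2]>h)&(P[:,2]<h+.02); print(h,m.sum(),np.round(P[m][:,:2].min(0),3),np.round(P[m][:,:2].max(0),3))
E
python3 -m inch '[0.0004,0.0045,0.03,-0.6,0,0,0,0.03,0,0,0,0,0.03,0,0,0,0,0.03,0,0,0,0,0.02,0,0,0,0,0.0,0,0,0,0,0.0,0,0,0,0,0,0,0,0,0,0,0,0,0,0,0,0,0]' 15
```

```text
0.01 172 [ 0.668 -0.365] [ 0.693 -0.335]
0.03 212 [ 0.667 -0.365] [ 0.693 -0.335]
0.05 431 [ 0.668 -0.368] [ 0.7   -0.335]
0.07 317 [ 0.672 -0.363] [ 0.695 -0.34 ]
0.09 168 [ 0.677 -0.358] [ 0.691 -0.345]
time_s: 8.3
tcp_pos: [0.5464, -0.3182, 0.1057]
ee_rot: [[0.078, 0.997, 0.001], [0.997, -0.078, -0.0], [-0.0, 0.002, -1.0]]
ft_force: [-0.8, -0.1, -1.0]
opening: 0.543
```

```bash
python3 -m inch '[0.0005,-0.0008,0.02,0.4,0,0,0,0.02,0,0,0,0,0.015,0,0,0,0,0.01,0,0,0,0,0.006,0,0,0,0,0.002,0,0,0,0,0.001,0,0,0,0,0.001,0,0,0,0,0,0,0,0,0,0,0,0]' 15
python3 - <<'E'
from h import *
im,d,c,W=snap("side")
save("s4",cv2.resize(im[230:310,335:415],None,fx=7,fy=7,interpolation=cv2.INTER_CUBIC))
E
```

```text
time_s: 9.3
tcp_pos: [0.5453, -0.3175, 0.0301]
ee_rot: [[0.085, 0.996, 0.001], [0.996, -0.085, -0.0], [-0.0, 0.001, -1.0]]
ft_force: [-0.1, -0.6, -1.8]
opening: 0.544
```

View pics/s4.png

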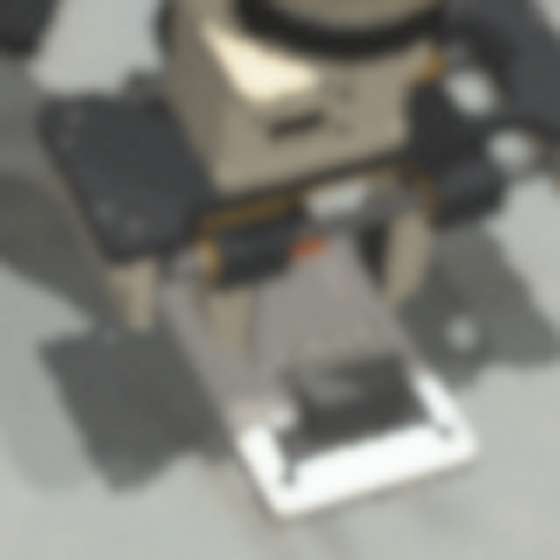

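```bash
python3 -m inch '[0,0,0.0006,0,0,0,0,0,0,0.8,0,0,0,0,0.8,0,0,0,0,0.8,0,0,0,0,0.8,0,0,0,0,0.8,0,0,-0.03,0,0.9,0,0,-0.04,0,1,0,0,-0.04,0,1,0,0,-0.02,0,1]' 15
python3 - <<'E'
from h import *
im,d,c,W=snap("wrist"); np.savez("w5.npz",im=im,d=d,W=W); P=cloud(d,c,W)
save("w5",im)
ax=np.array([-.085,-.9964]);ay=np.array([.9964,-.085]); o=np.array([.545,-.3236])
Q=P.reshape(-1,3); X=(Q[:,:2]-o)@ax; Y=(Q[:,:2]-o)@ay
m=(Q[:,2]>.029)&(Q[:,2]<.055)&(abs(Y)<.04)&(X>-.04)&(X<.05)
for k in np.arange(-.036,.03,.002):
    t=m&(X>k)&(X<k+.002)
    if t.sum(): print(round(k,3),t.sum(),np.round(np.percentile(Y[t],[2,98]),4),np.round(np.percentile(Q[t,2],[10,50,95]),4))
E
```

```text
time_s: 10.35
tcp_pos: [0.5459, -0.3186, 0.1626]
ee_rot: [[0.086, 0.996, 0.003], [0.996, -0.086, -0.002], [-0.002, 0.003, -1.0]]
ft_force: [0.2, -1.1, -0.6]
opening: 0.995
-0.036 36 [-0.0152  0.0152] [0.0344 0.0367 0.0393]
-0.034 123 [-0.0155  0.0158] [0.0306 0.0366 0.0414]
-0.032 94 [-0.0165  0.0157] [0.0413 0.0424 0.0434]
-0.03 100 [-0.0165  0.0164] [0.0417 0.0424 0.0435]
-0.028 79 [-0.0161  0.016 ] [0.0415 0.0424 0.0435]
-0.026 74 [-0.0154  0.0152] [0.0407 0.0418 0.0431]
-0.022 205 [-0.0246  0.023 ] [0.03   0.0362 0.043 ]
-0.02 72 [-0.0248  0.0223] [0.0407 0.0422 0.0431]
-0.018 44 [-0.025   0.0222] [0.032  0.0364 0.0404]
-0.016 234 [-0.0247  0.0231] [0.0314 0.0396 0.0433]
-0.014 1 [0.0017 0.0017] [0.0393 0.0393 0.0393]
-0.012 280 [-0.0249  0.0229] [0.0328 0.0402 0.0432]
-0.008 222 [-0.025  0.023] [0.0339 0.0399 0.043 ]
-0.004 250 [-0.025  0.023] [0.0317 0.0381 0.043 ]
-0.002 28 [-0.0207  0.0225] [0.0414 0.0419 0.0424]
0.0 214 [-0.0249  0.0229] [0.0332 0.0387 0.0428]
0.002 61 [-0.0241  0.023 ] [0.0411 0.0423 0.0433]
0.004 98 [-0.0247  0.0227] [0.0351 0.0382 0.0417]
0.006 150 [-0.0252  0.0224] [0.0343 0.0416 0.043 ]
0.008 14 [-0.0237  0.0215] [0.0353 0.0403 0.0435]
0.01 230 [-0.0248  0.023 ] [0.0342 0.0395 0.0429]
0.014 147 [-0.0156  0.0159] [0.0323 0.0375 0.0427]
0.016 99 [-0.0166  0.0154] [0.0364 0.0421 0.0433]
0.018 75 [-0.016   0.0162] [0.0416 0.0424 0.0436]
0.02 43 [-0.0157  0.0155] [0.0414 0.0424 0.0437]
0.022 5 [-0.012   0.0119] [0.0363 0.0369 0.037 ]
0.024 14 [-0.012   0.0118] [0.0349 0.0361 0.037 ]
0.026 15 [-0.0122  0.0121] [0.035  0.0357 0.0371]
0.028 234 [-0.0189  0.0188] [0.0306 0.0373 0.0428]
```

View pics/w5.png

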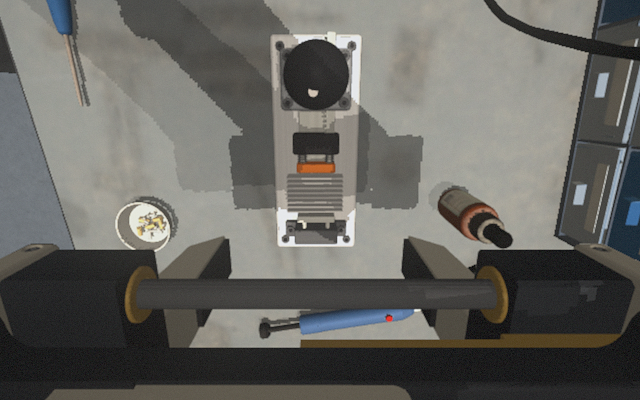

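```bash
python3 - <<'E'
from h import *
for n in("top","side"):
    z=np.load(n+"0.npz"); c=vision.camera_info(n); P=cloud(z["d"],c,z["W"]).reshape(-1,3); P=P[np.isfinite(P[:,0])]
    q=P[:,:2]-[.5535,-.224]; r=np.hypot(*q.T); a=np.degrees(np.arctan2(q[:,1],q[:,0]))
    for h0,h1 in((.06,.13),(.13,.35)):
        m=(P[:,2]>h0)&(P[:,2]<h1)&(r>.035)&(r<.17)
        for k in range(-180,180,20):
            t=m&(a>k)&(a<k+20)
            if t.sum()>1: print(n,h0,k,t.sum(),np.round(r[t].min(),3),np.round(P[t][r[t].argmin()],3))
im,d,c,W=snap("top"); P=cloud(d,c,W)
E
```

```text
top 0.06 -60 3 0.165 [ 0.672 -0.339  0.061]
top 0.06 0 29 0.115 [ 0.668 -0.214  0.128]
top 0.06 20 47 0.123 [ 0.668 -0.18   0.077]
top 0.06 40 2 0.156 [ 0.672 -0.122  0.125]
top 0.06 60 26 0.151 [ 0.581 -0.075  0.115]
top 0.06 80 129 0.106 [ 0.539 -0.119  0.061]
top 0.06 100 26 0.154 [ 0.522 -0.073  0.112]
top 0.13 -20 80 0.116 [ 0.67  -0.226  0.156]
top 0.13 0 92 0.113 [ 0.666 -0.216  0.134]
top 0.13 20 88 0.119 [ 0.66  -0.17   0.168]
top 0.13 40 23 0.148 [ 0.664 -0.126  0.213]
top 0.13 80 19 0.159 [ 0.529 -0.067  0.171]
top 0.13 100 38 0.149 [ 0.514 -0.081  0.181]
side 0.06 0 20 0.114 [ 0.665 -0.203  0.105]
side 0.06 20 65 0.122 [ 0.661 -0.165  0.127]
side 0.06 40 4 0.156 [ 0.673 -0.124  0.125]
side 0.06 60 31 0.152 [ 0.58  -0.075  0.091]
side 0.06 80 132 0.106 [ 0.539 -0.119  0.065]
side 0.06 100 24 0.151 [ 0.525 -0.076  0.104]
side 0.13 -20 134 0.115 [ 0.668 -0.224  0.152]
side 0.13 0 142 0.114 [ 0.668 -0.222  0.144]
side 0.13 20 154 0.116 [ 0.658 -0.172  0.148]
side 0.13 40 54 0.143 [ 0.662 -0.131  0.224]
side 0.13 80 12 0.159 [ 0.528 -0.067  0.166]
side 0.13 100 18 0.15 [ 0.51  -0.081  0.181]
```

```bash
python3 -m inch '[0.0475,-0.0003,0,0,1,0.0475,-0.0002,0,0,1,0,0,0,-8.4,1,0,0,0,-8.4,1,0,0,0,-8.4,1,0,0,0,-8.4,1,0,0,0,-8.4,1,0,0,0,-8.4,1,0,0,0,-8.4,1,0,0,0,-8.4,1]' 55
python3 - <<'E'
from h import *
s=manip.get_state();print(np.round(s["q"],2),s["wrist_torque"])
R=np.array(s["ee_rot"]); print(R.T@(np.array([.5535,-.224,.0712])-s["tcp_pos"]), np.degrees(np.arctan2(R[1,1],R[0,1])))
E
```

```text
time_s: 11.45
tcp_pos: [0.5522, -0.2223, 0.158]
ee_rot: [[-0.888, 0.459, -0.002], [0.459, 0.888, 0.001], [0.002, -0.0, -1.0]]
ft_force: [-0.7, -0.6, -0.1]
opening: 1.001
[-0.05  0.48  0.49  1.76 -0.26  0.97  1.64] [-0.03059308 -0.00112283 -0.00459158]
[-0.00212985 -0.00089331  0.08677205] 62.65917476141801
```

```bash
python3 -m inch '[-0.0021,-0.0009,0.03,0,1,0,0,0.03,0,1,0,0,0.02,0,1,0,0,0.0068,0,1,0,0,0,0,1,0,0,0,0,1,0,0,0,0,1,0,0,0,0,1,0,0,0,0,1,0,0,0,0,1]' 55
cat > tq.py <<'E'
from h import *
import sys
n=int(sys.argv[1]) if len(sys.argv)>1 else 4
T=[];F=[]
for i in range(n):
    if i: vision.snapshot("top")
    s=manip.get_state(); T.append(s["wrist_torque"]); F.append(s["ft_force"])
R=np.array(s["ee_rot"]); print("t",s["time_s"],"T",np.round(np.mean(T,0),3),"Tz",np.round(np.array(T)[:,2],3),"F",np.round(np.mean(F,0),1),"op",round(s["opening"],3))
print("pos",np.round(s["tcp_pos"],4),"ang",np.degrees(np.arctan2(R[1,1],R[0,1])))
E
python3 tq.py
```

```text
time_s: 12.45
tcp_pos: [0.5544, -0.2245, 0.0727]
ee_rot: [[-0.885, 0.465, 0.001], [0.465, 0.885, -0.0], [-0.001, 0.0, -1.0]]
ft_force: [-0.7, 0.7, 0.9]
opening: 1.0
t 12.6 T [-0.024 -0.019 -0.003] Tz [ 0.027  0.012  0.006 -0.057] F [-0.2 -0.2  0.5] op 1.0
pos [ 0.5542 -0.2245  0.0724] ang 62.303978071758614
```

```bash
python3 -m inch '[0,0,0.001,0,0,0,0,0,0,0,0,0,0,0,0,0,0,0,0,0,0,0,0,0,0,0,0,0,0,0,0,0,0,0,0,0,0,0,0,0,0,0,0,0,0,0,0,0,0,0]' 55
python3 tq.py
```

```text
time_s: 13.6
tcp_pos: [0.5545, -0.2239, 0.0713]
ee_rot: [[-0.886, 0.464, 0.0], [0.464, 0.886, 0.001], [-0.0, 0.001, -1.0]]
ft_force: [2.5, 3.4, 0.1]
opening: 0.459
t 13.75 T [ 0.834 -0.432 -0.032] Tz [-0.081 -0.026 -0.019 -0.   ] F [ 2.2  3.9 -0.1] op 0.459
pos [ 0.5545 -0.2239  0.0713] ang 62.33428916559683
```

```bash
python3 -m inch '[0,0,0,3,0,0,0,0,6,0,0,0,0,6,0,0,0,0,6,0,0,0,0,6,0,0,0,0,6,0,0,0,0,6,0,0,0,0,6,0,0,0,0,3,0,0,0,0,0,0]' 55
python3 tq.py 6
```

```text
time_s: 14.75
tcp_pos: [0.5543, -0.2241, 0.0713]
ee_rot: [[-0.247, 0.969, -0.0], [0.969, 0.247, 0.0], [0.0, -0.0, -1.0]]
ft_force: [1.2, 4.4, 1.6]
opening: 0.458
t 15.0 T [ 0.888 -0.356 -0.076] Tz [-0.072 -0.136 -0.096 -0.061 -0.037 -0.054] F [1.8 4.8 1. ] op 0.455
pos [ 0.5543 -0.2241  0.0713] ang 14.398716393434905
```

```bash
python3 -m inch '[0,0,0,0,0,0,0,0,0,0,0,0,0,0,0,0,0,0,0,0,0,0,0,2,0,0,0,0,2,0,0,0,0,2,0,0,0,0,2,0,0,0,0,2,0,0,0,0,0,0]' 55
python3 tq.py 6
```

```text
time_s: 16.0
tcp_pos: [0.5542, -0.2241, 0.0713]
ee_rot: [[-0.076, 0.997, -0.0], [0.997, 0.076, 0.001], [0.001, 0.0, -1.0]]
ft_force: [1.7, 4.6, 1.5]
opening: 0.457
t 16.25 T [ 0.975 -0.318 -0.141] Tz [-0.205 -0.107 -0.14  -0.14  -0.153 -0.101] F [1.7 5.1 1.2] op 0.461
pos [ 0.5542 -0.2241  0.0713] ang 4.398300606565713
```

```bash
python3 -m inch '[0,0,0,0,0,0,0,0,0,0,0,0,0,0,0,0,0,0,0,0,0,0,0,0,0,0,0,0,0,0,0,0,0,1.5,0,0,0,0,1.5,0,0,0,0,1.5,0,0,0,0,1.5,0]' 55
python3 tq.py 8
```

```text
time_s: 17.25
tcp_pos: [0.5542, -0.2241, 0.0713]
ee_rot: [[0.028, 1.0, -0.0], [1.0, -0.028, 0.001], [0.001, -0.0, -1.0]]
ft_force: [2.1, 5.0, 1.9]
opening: 0.46
t 17.6 T [ 1.014 -0.309 -0.028] Tz [ 0.155  0.101 -0.041 -0.114 -0.097 -0.047 -0.103 -0.078] F [1.7 5.  1.5] op 0.459
pos [ 0.5542 -0.2241  0.0713] ang -1.5915057966632493
```

```bash
python3 -m inch '[0,0,0,0,0,0,0,0,0,0,0,0,0,0,0,0,0,0,0,0,0,0,0,0,0,0,0,0,0,0,0,0,0,1.5,0,0,0,0,1.5,0,0,0,0,1.5,0,0,0,0,1.5,0]' 55
python3 tq.py 8
```

```text
time_s: 18.6
tcp_pos: [0.5541, -0.2241, 0.0713]
ee_rot: [[0.133, 0.991, -0.0], [0.991, -0.133, 0.001], [0.001, -0.0, -1.0]]
ft_force: [1.7, 5.6, 1.9]
opening: 0.457
t 18.95 T [ 1.017 -0.268 -0.052] Tz [ 0.138 -0.048 -0.079 -0.111 -0.124 -0.061 -0.067 -0.066] F [1.8 5.4 2.1] op 0.459
pos [ 0.5541 -0.2241  0.0713] ang -7.580966859468192
```

```bash
python3 -m inch '[0,0,0,0,0,0,0,0,0,0,0,0,0,0,0,0,0,0,0,0,0,0,0,0,0,0,0,0,0,0,0,0,0,1.5,0,0,0,0,1.5,0,0,0,0,1.5,0,0,0,0,1.5,0]' 55
python3 tq.py 8
```

```text
time_s: 19.95
tcp_pos: [0.5541, -0.2241, 0.0713]
ee_rot: [[0.235, 0.972, -0.0], [0.972, -0.235, 0.001], [0.001, -0.0, -1.0]]
ft_force: [1.0, 5.3, 2.3]
opening: 0.461
t 20.3 T [ 1.012 -0.207 -0.031] Tz [ 0.141  0.007 -0.043 -0.08  -0.005 -0.086 -0.108 -0.075] F [1.4 5.4 2.1] op 0.456
pos [ 0.5541 -0.2241  0.0713] ang -13.585774065672304
```

```bash
python3 -m inch '[0,0,0,0,0,0,0,0,0,0,0,0,0,0,0,0,0,0,0,0,0,0,0,0,0,0,0,0,0,0,0,0,0,1.5,0,0,0,0,1.5,0,0,0,0,1.5,0,0,0,0,1.5,0]' 55
python3 tq.py 8; python3 - <<'E'
from h import *
im,d,c,W=snap("wrist"); np.savez("w6.npz",im=im,d=d,W=W); P=cloud(d,c,W).reshape(-1,3)
ax=np.array([-.085,-.9964]);ay=np.array([.9964,-.085]); o=np.array([.545,-.3236]); C=im.reshape(-1,3).astype(int)
X=(P[:,:2]-o)@ax;Y=(P[:,:2]-o)@ay; m=(abs(X)<.06)&(abs(Y)<.05)&(P[:,2]>.01)&(P[:,2]<.05); print("visible",m.sum()); t=m&(C[:,0]-C[:,2]>60); print("orange",t.sum(),np.percentile(X[t],[2,50,98]) if t.sum() else "")
E
```

```text
time_s: 21.3
tcp_pos: [0.554, -0.2241, 0.0713]
ee_rot: [[0.336, 0.942, -0.0], [0.942, -0.336, 0.001], [0.001, -0.001, -1.0]]
ft_force: [1.4, 5.1, 2.1]
opening: 0.455
t 21.65 T [ 1.025 -0.207 -0.045] Tz [ 0.137 -0.008 -0.064 -0.082 -0.102 -0.078 -0.088 -0.077] F [1.1 5.3 2. ] op 0.458
pos [ 0.5541 -0.2241  0.0713] ang -19.58494739041045
visible 1807
orange 345 [-0.02667246 -0.01813264 -0.01633586]
```

```bash
python3 - <<'E'
from h import *
z=np.load("w6.npz"); im=z["im"]; P=cloud(z["d"],vision.camera_info("wrist"),z["W"])
save("w6",im)
ax=np.array([-.085,-.9964]);ay=np.array([.9964,-.085]); o=np.array([.545,-.3236])
X=(P[...,:2]-o)@ax;Y=(P[...,:2]-o)@ay;Z=P[...,2]; m=(abs(X)<.06)&(abs(Y)<.05)&(Z>.01)&(Z<.05); v,u=np.where(m); print(u.min(),u.max(),v.min(),v.max())
for k in np.arange(-.06,.06,.002):
    t=m&(X>k)&(X<k+.002)&(Z>.028)
    if t.sum(): print(round(k,3),t.sum(),np.round(np.percentile(Y[t],[2,98]),4),np.round(np.percentile(Z[t],[10,50,95]),4),im[t].mean(0).astype(int))
E
```

```text
291 376 310 339
-0.044 3 [0.0057 0.0064] [0.0424 0.0427 0.0437] [64 61 60]
-0.042 35 [0.0025 0.0144] [0.0418 0.0425 0.0434] [64 60 60]
-0.04 108 [-0.0188  0.016 ] [0.0418 0.0425 0.0435] [64 60 61]
-0.038 131 [-0.0191  0.0163] [0.0417 0.0424 0.0431] [64 59 60]
-0.036 148 [-0.0187  0.0158] [0.0417 0.0424 0.0434] [61 58 59]
-0.034 139 [-0.0192  0.0163] [0.0418 0.0425 0.0433] [61 59 60]
-0.032 131 [-0.0191  0.0163] [0.0418 0.0424 0.0433] [61 59 60]
-0.03 122 [-0.0186  0.0157] [0.0417 0.0424 0.0434] [59 57 58]
-0.028 71 [-0.0191  0.016 ] [0.0413 0.0419 0.0427] [95 79 69]
-0.024 22 [-0.0144  0.0149] [0.0373 0.0381 0.0392] [151 145 134]
-0.022 47 [-0.0153  0.0145] [0.0355 0.0371 0.0388] [133 125 116]
-0.02 244 [-0.0142  0.0157] [0.0331 0.037  0.0417] [137  83  46]
-0.018 142 [-0.0142  0.0167] [0.0321 0.0379 0.0425] [165  96  39]
-0.016 4 [0.0152 0.0166] [0.0416 0.0421 0.0424] [220 129  60]
-0.012 33 [0.0169 0.0199] [0.0287 0.0331 0.0369] [120 115 107]
-0.01 8 [0.0174 0.0197] [0.0298 0.0327 0.0366] [121 115 106]
```

View pics/w6.png

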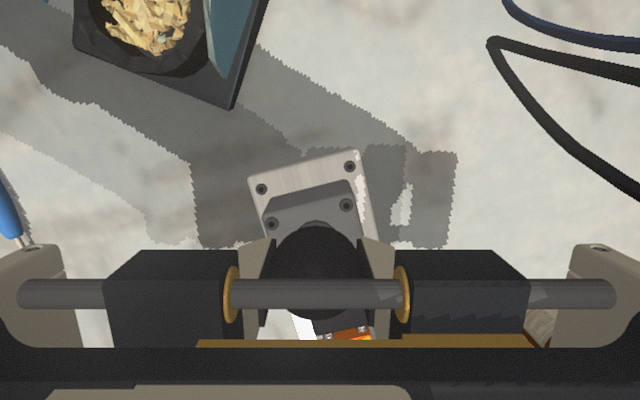

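```bash
cat > gap.py <<'E'
from h import *
import sys
ax=np.array([-.085,-.9964]);ay=np.array([.9964,-.085]); o=np.array([.545,-.3236])
for f in sys.argv[1:]:
    z=np.load(f+".npz"); im=z["im"].astype(int); P=cloud(z["d"],vision.camera_info("wrist"),z["W"])
    X=(P[...,:2]-o)@ax;Y=(P[...,:2]-o)@ay;Z=P[...,2]
    m=(abs(Y)<.016)&(Z>.0405)&(Z<.0445)&(X>-.07)&(X<.0)
    bl=m&(im.max(2)<90); og=m&(im[...,0]-im[...,2]>70)
    print(f,"black",bl.sum(),np.round(np.percentile(X[bl],[3,50,95,97,99]),4) if bl.any() else "","orange top",og.sum(),np.round(np.percentile(X[og],[1,3,10,50,97]),4) if og.any() else "")
E
python3 gap.py w3 w5 w6
```

```text
w3 black 461 [-0.0573 -0.0497 -0.0413 -0.0411 -0.041 ] orange top 190 [-0.0323 -0.0322 -0.032  -0.029  -0.0256]
w5 black 763 [-0.058  -0.0497 -0.0421 -0.0419 -0.0411] orange top 312 [-0.0324 -0.0324 -0.0317 -0.0291 -0.0254]
w6 black 750 [-0.0406 -0.0341 -0.0281 -0.0279 -0.0272] orange top 78 [-0.0273 -0.0268 -0.0213 -0.018  -0.016 ]
```

```bash
python3 -m inch '[0,0,0,0,0,0,0,0,0,0,0,0,0,0,0,0,0,0,0,0,0,0,0,0,0,0,0,0,0,0,0,0,0,1.5,0,0,0,0,1.5,0,0,0,0,1.5,0,0,0,0,1.5,0]' 55
cat > w.py <<'E'
from h import *
import sys
im,d,c,W=snap("wrist"); np.savez(sys.argv[1]+".npz",im=im,d=d,W=W)
E
python3 tq.py 8; python3 w.py w7; python3 gap.py w7
```

```text
time_s: 22.7
tcp_pos: [0.554, -0.2241, 0.0713]
ee_rot: [[0.432, 0.902, -0.0], [0.902, -0.432, 0.001], [0.001, -0.001, -1.0]]
ft_force: [0.8, 6.5, 2.3]
opening: 0.46
t 23.05 T [ 1.015 -0.163 -0.031] Tz [ 0.169  0.026 -0.046 -0.09  -0.083 -0.069 -0.084 -0.069] F [0.8 5.4 2.1] op 0.462
pos [ 0.554  -0.2241  0.0713] ang -25.589616176492694
w7 black 667 [-0.0404 -0.0337 -0.0273 -0.0269 -0.0264] orange top 105 [-0.0263 -0.026  -0.0182 -0.0168 -0.0135]
```

```bash
python3 -m inch '[0,0,0,0,0,0,0,0,0,0,0,0,0,0,0,0,0,0,0,0,0,0,0,0,0,0,0,0,0,0,0,0,0,1.5,0,0,0,0,1.5,0,0,0,0,1.5,0,0,0,0,1.5,0]' 55
python3 tq.py 8; python3 w.py w8; python3 gap.py w8
```

```text
time_s: 24.1
tcp_pos: [0.554, -0.2241, 0.0713]
ee_rot: [[0.524, 0.852, -0.0], [0.852, -0.524, 0.001], [0.001, -0.001, -1.0]]
ft_force: [0.7, 5.3, 2.5]
opening: 0.459
t 24.45 T [ 1.043 -0.138 -0.003] Tz [ 0.186  0.081 -0.056 -0.069 -0.051 -0.002 -0.059 -0.05 ] F [0.9 6.  2.4] op 0.458
pos [ 0.554  -0.2241  0.0713] ang -31.58807542025184
w8 black 539 [-0.0407 -0.0334 -0.0263 -0.0258 -0.0254] orange top 85 [-0.0249 -0.0248 -0.0174 -0.016  -0.0131]
```

```bash
python3 -m inch '[0,0,0,0,0,0,0,0,0,0,0,0,0,0,0,0,0,0,0,0,0,0,0,0,0,0,0,0,0,0,0,0,0,0,0,0,0,0,1,0,0,0,0,1.5,0,0,0,0,1.5,0]' 55
python3 tq.py 10; python3 w.py w9; python3 gap.py w9
```

```text
time_s: 25.5
tcp_pos: [0.554, -0.224, 0.0713]
ee_rot: [[0.582, 0.813, -0.0], [0.813, -0.582, 0.001], [0.001, -0.001, -1.0]]
ft_force: [0.7, 5.5, 2.5]
opening: 0.458
t 25.95 T [ 1.035 -0.11   0.024] Tz [ 0.223  0.169  0.011 -0.034  0.028  0.004 -0.031 -0.09   0.001 -0.042] F [0.6 5.5 2.5] op 0.454
pos [ 0.5539 -0.2241  0.0713] ang -35.5818494676277
w9 black 422 [-0.041  -0.0336 -0.026  -0.0257 -0.0249] orange top 68 [-0.0177 -0.0173 -0.017  -0.016  -0.0127]
```

```bash
python3 -m inch '[0,0,0,0,0,0,0,0,0,0,0,0,0,0,0,0,0,0,0,0,0,0,0,0,0,0,0,0,0,0,0,0,0,0,0,0,0,0,0.5,0,0,0,0,1.5,0,0,0,0,1.5,0]' 55
python3 tq.py 12; python3 w.py w10; python3 gap.py w10
```

```text
time_s: 27.0
tcp_pos: [0.5539, -0.2241, 0.0713]
ee_rot: [[0.631, 0.776, -0.0], [0.776, -0.631, 0.001], [0.0, -0.001, -1.0]]
ft_force: [1.5, 5.2, 3.6]
opening: 0.459
t 27.55 T [ 1.037 -0.081  0.072] Tz [0.272 0.114 0.051 0.033 0.081 0.042 0.044 0.039 0.047 0.063 0.06  0.022] F [0.8 5.6 2.6] op 0.459
pos [ 0.5539 -0.2241  0.0713] ang -39.07920800215786
w10 black 297 [-0.0402 -0.0335 -0.0255 -0.0251 -0.0245] orange top 43 [-0.0173 -0.0171 -0.0168 -0.0158 -0.013 ]
```

```bash
python3 -m inch '[0,0,0,0,0,0,0,0,0,0,0,0,0,0,0,0,0,0,0,0,0,0,0,0,0,0,0,0,0,0,0,0,0,0,0,0,0,0,0,0,0,0,0,0.5,0,0,0,0,1,0]' 55
python3 tq.py 12; python3 w.py w11; python3 gap.py w11
```

```text
time_s: 28.6
tcp_pos: [0.5539, -0.2241, 0.0713]
ee_rot: [[0.65, 0.76, -0.001], [0.76, -0.65, 0.001], [0.0, -0.001, -1.0]]
ft_force: [0.3, 4.9, 3.4]
opening: 0.458
t 29.15 T [ 1.038 -0.075  0.153] Tz [0.283 0.276 0.113 0.138 0.152 0.116 0.088 0.117 0.119 0.131 0.134 0.172] F [0.7 5.5 2.5] op 0.457
pos [ 0.5539 -0.2241  0.0713] ang -40.57170395211182
w11 black 245 [-0.0402 -0.0338 -0.0252 -0.0244 -0.024 ] orange top 33 [-0.0171 -0.0171 -0.0167 -0.0156 -0.0134]
```

```bash
python3 -m inch '[0,0,0,0,1,0,0,0,0,1,0,0,0,0,1,0,0,0,0,1,0,0,0,0,1,0,0,-0.02,0,1,0,0,-0.04,-7,1,0,0,-0.04,-7.2,1,0,0,0,-7.2,1,0,0,0,-7.2,1]' 55 && python3 -m inch '[0,0,0,-7.1,1,-0.03,0,0,0,1,-0.03,0,0,0,1,-0.03,0,0,0,1,0,0,0,0,1,0,0,0,0,1,0,0,0,0,1,0,0,0,0,1,0,0,0,0,1,0,0,0,0,1]' 55
python3 w.py w12; python3 gap.py w5 w12; python3 - <<'E'
from h import *
z=np.load("w12.npz"); im=z["im"]; P=cloud(z["d"],vision.camera_info("wrist"),z["W"]); save("w12",im)
ax=np.array([-.085,-.9964]);ay=np.array([.9964,-.085]); o=np.array([.545,-.3236]); Q=P.reshape(-1,3)
X=(Q[:,:2]-o)@ax;Y=(Q[:,:2]-o)@ay;Z=Q[:,2]
for k in np.arange(-.03,.034,.002):
    t=(Z>.029)&(Z<.055)&(abs(Y)<.04)&(X>k)&(X<k+.002)
    if t.sum(): print(round(k,3),t.sum(),np.round(np.percentile(Y[t],[2,98]),4),np.round(np.percentile(Z[t],[10,50,95]),4))
m=(Z>.036)&(Z<.05)&(abs(Y)>.0175)&(abs(Y)<.04)&(X>-.02)&(X<.026); r=cv2.minAreaRect((Q[m][:,:2]*1000).astype(np.float32)); print(r)
E
```

```text
time_s: 30.2
tcp_pos: [0.5548, -0.225, 0.1728]
ee_rot: [[0.204, 0.979, 0.003], [0.979, -0.204, -0.001], [-0.0, 0.003, -1.0]]
ft_force: [-0.4, 0.0, -0.8]
opening: 1.004
time_s: 31.2
tcp_pos: [0.5466, -0.3135, 0.1713]
ee_rot: [[0.086, 0.996, 0.0], [0.996, -0.086, 0.0], [0.0, 0.0, -1.0]]
ft_force: [-0.8, 0.8, 0.2]
opening: 1.001
w5 black 763 [-0.058  -0.0497 -0.0421 -0.0419 -0.0411] orange top 312 [-0.0324 -0.0324 -0.0317 -0.0291 -0.0254]
w12 black 683 [-0.0406 -0.0326 -0.0245 -0.0244 -0.0235] orange top 261 [-0.0163 -0.0162 -0.016  -0.0133 -0.0095]
-0.03 98 [-0.0183  0.0196] [0.0413 0.0422 0.0433]
-0.028 88 [-0.0185  0.019 ] [0.0414 0.0424 0.0438]
-0.026 87 [-0.0185  0.0187] [0.0413 0.0424 0.0437]
-0.024 42 [-0.0175  0.0181] [0.041  0.042  0.0428]
-0.022 33 [-0.0153  0.0149] [0.0355 0.0372 0.0391]
-0.02 34 [-0.0153  0.0149] [0.0349 0.0371 0.0387]
-0.018 118 [-0.0156  0.0155] [0.0313 0.0375 0.0421]
-0.016 91 [-0.0166  0.0162] [0.0411 0.0422 0.0434]
-0.014 74 [-0.0162  0.0158] [0.0415 0.0424 0.0435]
-0.012 75 [-0.0162  0.0157] [0.0417 0.0425 0.0437]
-0.01 145 [-0.025   0.0232] [0.0321 0.
[... 419 characters left out ...]
0.01 1 [0.0044 0.0044] [0.0409 0.0409 0.0409]
0.012 207 [-0.0249  0.0227] [0.0341 0.0384 0.0427]
0.014 56 [-0.0244  0.0232] [0.0414 0.0425 0.0434]
0.016 130 [-0.0248  0.0228] [0.0362 0.0392 0.0424]
0.018 81 [-0.0249  0.0225] [0.0355 0.0419 0.0434]
0.02 53 [-0.0242  0.0233] [0.036  0.039  0.0422]
0.022 192 [-0.0248  0.022 ] [0.0352 0.0408 0.043 ]
0.024 71 [-0.0159  0.0168] [0.0416 0.0424 0.0436]
0.026 71 [-0.016   0.0164] [0.0416 0.0424 0.0436]
0.028 90 [-0.019   0.0192] [0.035  0.042  0.0433]
0.03 88 [-0.0194  0.019 ] [0.0412 0.0423 0.0432]
0.032 84 [-0.0187  0.0192] [0.0415 0.0423 0.0433]
((543.4744262695312, -330.54876708984375), (31.919897079467773, 50.084510803222656), 85.15432739257812)
```

View pics/w12.png

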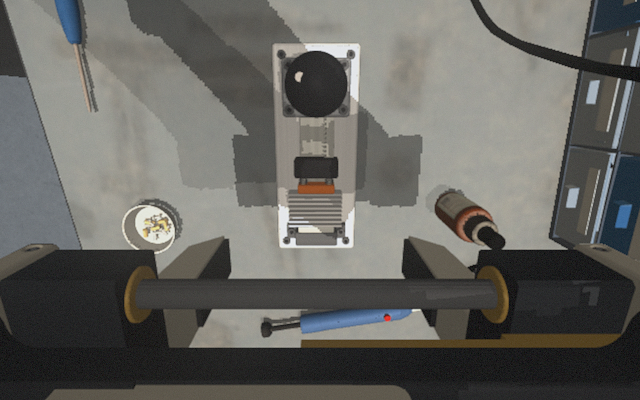

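```bash
python3 -c "
from cell import manip; print(manip.get_state()['ft_force'],manip.finish_job())"
```

```text
the job is handed in; nothing more can be done
[-0.64592645 -0.71481604  0.67468919] None
```

The heat sink is clamped between jaw and stop at an estimated 12.5–15 N, and I handed the job in at about 31 s of the 64 s allowed. No verdict was reported.

**What I did:** I gripped the heat sink by its two ends and laid it on the bed with about 4 mm free to the pad and about 4 mm to the stop. I let go and backed off. Then I turned the ball knob 102.5° clockwise in a single 55 N grip, so no regrasp was needed. In the last steps I compared the torque readings, each taken the same way, until they showed the clamp was solid and loaded. Then I released the knob and moved the gripper clear.

**Last checks:**
- **Clamping force by torque:** before I released the knob, the turning torque had risen from 0.14 to 0.28 N m, which means about 14–15 N. By design anything above 14 N springs back to 14 N when the knob is let go.
- **Clamping force by camera:** after release, the pad springs looked compressed by about 1.4 mm, or about 12.6 N. The edge readings spread from 0.7 to 1.5 mm, so this is the weaker of the two figures. It agrees roughly with the torque.
- **Heat sink position:** its top is at 42 mm, as it should be when lying flat on the bed. It is about 1 mm off the clamp's middle line and square to the jaws within the measurement.
- **Jaw travel:** the camera shows about 17.4 mm, against 17.9 mm expected from the hand's turn. I put that down to measurement error rather than slip on the ball.
- **Other items:** the bottle, the dish and the screwdriver looked unmoved in the wrist views. I did not measure them again.

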